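# Set the filter wheel of the imaging stand and release the camera

## Task

Take the picture of the dish on the imaging stand: with the fingertips, gently push the tabs of the filter wheel round until the square filter has clicked home under the camera's lens, and only then press the button of the release box right down and let it come up again. Leave the dish where it lies under the lens, and do not lift, slide or knock over the release box or anything else on the bench.

Things in the scene. Friction and masses are not known exactly. Their poses are not given: they have to be found in the camera images.
- imaging_stand: White light table 240 x 250 mm, top (white diffuser) 46 mm above the bench, fixed; a column at the back carries a camera looking straight down and, just below its lens, a level filter wheel. Origin on the bench under the lens; x points from the front (robot's side) to the column, y left. Table: x -135 to 105, y -125 to 125 mm; column at x = 83 mm, 331 mm high.
- lens_axis (a point): Point on the upright lens axis, level with the wheel's upper face, 171 mm above the bench; axes as the stand's. The grey camera (54 x 54 mm) stands over it up to 297 mm above the bench. Above the wheel a carrier plate, 56 mm wide, runs from the column forward past the wheel's hub, to 98 mm in front of the lens axis; its top is at 186 mm, with the click-stop housing 201 mm.
- wheel_hub (a point): Point on the filter wheel's upright axis, level with its upper face: 50 mm in front of the lens axis (x = -50 mm, y = 0 of the stand). The wheel is a dark flat disc, level, 140 mm across, 6 mm thick (165 to 171 mm above the bench). Its front and sides are open from above.
- filter_wheel (a joint): Wheel angle (rad), counter-clockwise from above; turns endlessly either way. 0 or any whole turn: square filter under the lens. A sprung ball on a 5-lobed cam clicks it into 5 stations, 1.257 rad (72 deg) apart: it rests within 0.03 rad of a multiple of that (rarely balanced mid-way at the start), yields to about 1.5 N on a tab, and past half-way (0.63 rad) is drawn on into the next.
- square_filter (a point): Centre of the square filter (28 mm square opening in a square frame), upper face, 50 mm from the wheel's axis. Counter-clockwise from it, seen from above, the other stations are: a 32 mm round filter, a closed round cap, a 20 mm round opening, a 9 mm round opening.
- square_tab (a point): Point on the square filter's tab, upper face, 90 mm from the wheel's axis. Each station has such a flat tab, radially in line with it: 22 mm wide, 6 mm thick, 70 to 106 mm from the axis, bearing a small white mark of its opening's shape; below it is free down to the light table. Push it sideways with closed fingers reaching some 15 mm below the wheel, on the wheel's open front.
- release_box: Loose grey box 78 x 62 x 32 mm (0.5 kg) on rubber feet, standing on the bench to the right of the stand, with one black round push button on top. Origin at the centre of its underside.
- release_button_top (a point): Centre of the top of the release box's button, 48 mm above the bench when it is up. The button is 26 mm across and is pressed straight down.
- release_button (a joint): Travel of the release button in m: 0 is up, 0.005 fully down; a spring takes it up again, fully down needs about 5 N.
- sample_dish: Round covered dish 62 mm across and 14 mm high, loose on the diffuser under the lens: the thing to be pictured. Origin at the centre of its underside.
- spare_dish: The same kind of dish, loose on the bench at the right of the stand. Bystander.
- dropper_bottle: Loose small bottle with a cap, 44 mm across and 85 mm high, at the left of the stand. Origin at the centre of its underside. Bystander.
- sample_cup: Loose lidded cup, 72 mm across and 70 mm high, on the left. Origin at the centre of its underside. Bystander.
- tube: Loose 113 mm screw-cap tube lying on the bench in front on the left. Bystander.
- tweezers: Loose steel forceps 126 mm long lying between the stand and the release box. Bystander.

How it is judged:
By the outcome, as a careful person would: the job done as asked, in the order asked, and still so for the second after the job is handed in, with the robot touching nothing.
It also fails if it takes over 58 s, if anything falls off the work surface, if the arm or the gripper's body presses on something with over 40 N, if the wrist force passes 120 N, or if a joint passes its speed limit or range.

## Robot

A 6-joint arm with a two-finger parallel gripper is mounted at the origin on a cart in front of the work surface, level with it; the furniture and walls round the work are solid. World frame = base frame: x ahead of the robot, y to its left, z up, the work surface at z = 0. Lengths are in m, angles in rad, forces in N, time in s.
With the tool pointing down it reaches from about 0.35 to 0.775 m from the base axis. Payload 7.3 kg.
Tool frame: the origin (TCP) lies at the centre of the arm's flange, where the gripper is bolted on; the fingertips stand 178 mm ahead of it and the grasp point (between the pads) lies 159 mm ahead of it; z points along the fingers, y is the line along which they close (so a half turn about z gives the same grasp; the last joint's range is limited). The gripper opens to 92 mm and grips with 3 to 60 N. Pads are 19 mm wide; open, the fingers measure 130 mm over their backs; the gripper's body (75 mm by 190 mm) begins 47 mm behind the grasp point.
Start: joints at [-1.464, 0.342, 1.524, -0, 1.275, -0.146], TCP at [0.131, -0.508, 0.405] pointing down, gripper open.
Joint ranges: [-2.53, 2.53], [-0.77, 2.02], [0.04, 2.7], [-1, 4.14], [0.28, 2.66], [-3.11, 3.11]. Speed limits (rad/s): [2.57, 2.57, 3.14, 3.14, 3.14, 3.14].

## Interface

Orientations are given as [roll, pitch, yaw] about the fixed x, y, z axes, in that order (R = Rz(yaw) Ry(pitch) Rx(roll)).
In Python, from cell import robot gives the robot as it stands.
- The arm moves only by the shell command python3 drive.py [OPENING] [FORCE], which reads ROWS from standard input. ROWS is a JSON list of rows, 1 to 8 of them, each of 6 numbers: dx, dy, dz in m, then a rotation vector rx, ry, rz in rad; each row shifts and turns the commanded pose from where the row before left it, along the tool's axes as they then stand; what a row does not reach is not made up. A row lasts 1/12 s, in which the tool goes at most 0.0417 m and 0.125 rad, less where a joint would pass 70% of its speed; a pose out of reach is approached as far as the arm can. OPENING is the finger opening in m, set as the command begins (- or left out keeps the last). The fingers move at their own pace and stop on an object; FORCE is the grip in N (left out, the last holds). Time passes only in rows, so rows that do not move let the fingers close. It prints the time, the measured TCP pose, the force, the opening and the grip force at its end. Input that does not fit is refused with a message, and nothing moves.
- robot.observe(): the state, without advancing time (a new reading comes with each control period).
- robot.read_camera(name): name is "scene" or "top" or "wrist"; returns a dict with "image" (400x640x3 uint8, red, green, blue), "fx", "fy", "cx", "cy" (pixels), "k1" (the pictures are not rectified: a ray, as slopes to the right and down, at radius r is drawn at 1 + k1 r^2 times it, then the intrinsics apply), "pose" (4x4, takes a point from camera to world coordinates). Camera axes: x right, y down, z forward; pixel columns grow to the right and rows downward; lengths in m; the calibration is good to about 2 mm. A picture is of the moment at which its call begins. There is no depth.
- robot.hand_in(): hands the job in; it is judged then, once.
The state is a dict: "time": time; "qpos": joint angles; "qvel": joint speeds; "joint_efforts": joint torques, N m; "tool_pos": TCP position; "tool_rot": TCP orientation; "contact_force": force on the tool from outside, world axes, zero at the start; "torque": the same for the moment, N m; "opening": finger opening in m; "grip_force": force on a finger pad.
Only numpy, scipy, OpenCV 4.12 (cv2) and the standard library are available. Lean on these libraries where they do the work, as an engineer would, in place of code of your own. Each camera call takes 0.05 s, during which the arm holds its last target. There are 200 camera calls.

## Working session

There is one attempt and no reset: what is moved stays moved. The work goes in short steps, Python scripts to look and compute and a shell command to move; the robot and the scene stay as the last step left them, time stands still between calls to the robot, and variables do not carry over. Pictures are saved under pics/ and viewed, at most 10 in all, crops included, and the job is handed in when it is done.

```bash
ls; mkdir -p pics
python3 - <<'E'
from cell import robot
import cv2,numpy as np
o=robot.observe(); print(o['time'],o['tool_pos'],o['tool_rot'],o['opening'])
for n in ("top","scene"):
    c=robot.read_camera(n); cv2.imwrite(f"pics/{n}0.png",c['image'][:,:,::-1]); print(n,c['fx'],c['cx'],c['cy'],c['k1'],np.round(c['pose'],3).tolist())
E
```

```text
cell.py
drive.py
pics
0.0 [ 0.1313087  -0.50817813  0.4040381 ] [-3.14006360e+00 -2.00154937e-04  2.52761966e-01] 0.092037371596597
top 415.1651477899841 317.21309520854226 206.09804352412192 -0.06264046296790977 [[0.072, -0.969, 0.238, 0.273], [-0.997, -0.071, 0.015, 0.004], [0.002, -0.238, -0.971, 1.327], [0.0, 0.0, 0.0, 1.0]]
scene 383.0591360362502 313.6914049947785 203.7778278234719 -0.026775455277138007 [[-0.622, -0.415, 0.664, -0.175], [-0.783, 0.352, -0.513, 0.554], [-0.02, -0.839, -0.544, 0.691], [0.0, 0.0, 0.0, 1.0]]
```

View pics/top0.png

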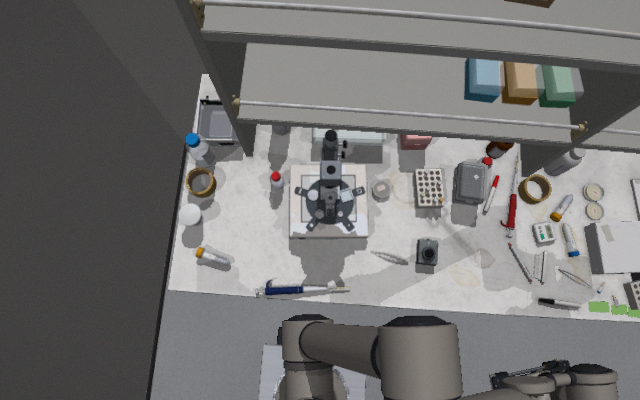

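View pics/scene0.png

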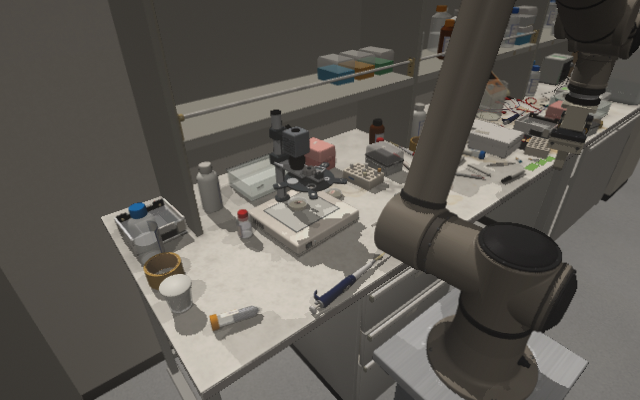

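The top view shows the stand at about (330,198), the release box at (428,252) and the tweezers at (390,257). The scene view shows the wheel at about (312,182). The arm starts off to the right. Next I'll zoom in.

```bash
cat > h.py <<'E'
import numpy as np, cv2
def cam(c):
    K=np.array([[c['fx'],0,c['cx']],[0,c['fy'],c['cy']],[0,0,1.]]); return K,np.array([c['k1'],0,0,0,0.]),np.array(c['pose'])
def ray(c,uv):
    K,d,P=cam(c); p=cv2.undistortPoints(np.array(uv,float).reshape(-1,1,2),K,d).reshape(-1,2)
    r=np.c_[p,np.ones(len(p))]@P[:3,:3].T; return P[:3,3],r/np.linalg.norm(r,axis=1)[:,None]
def plane(c,uv,z):
    o,r=ray(c,uv); return o+r*((z-o[2])/r[:,2])[:,None]
def proj(c,X):
    K,d,P=cam(c); R=P[:3,:3].T
    return cv2.projectPoints(np.array(X,float).reshape(-1,1,3),cv2.Rodrigues(R)[0],-R@P[:3,3],K,d)[0].reshape(-1,2)
def meet(c1,u1,c2,u2):
    o1,r1=ray(c1,u1);o2,r2=ray(c2,u2);out=[]
    for a,b in zip(r1,r2):
        s,t=np.linalg.lstsq(np.c_[a,-b],o2-o1,rcond=None)[0]; p,q=o1+s*a,o2+t*b
        out.append(np.r_[(p+q)/2,np.linalg.norm(p-q)])
    return np.array(out)
E
python3 - <<'E'
from cell import robot
from h import *
import pickle
c=robot.read_camera("top"); s=robot.read_camera("scene"); pickle.dump((c,s),open("ts.pkl","wb"))
im=c['image'][:,:,::-1]
cv2.imwrite("pics/top_zoom.png",cv2.resize(im[140:280,280:450],None,fx=4.2,fy=4.2,interpolation=cv2.INTER_CUBIC))
cv2.imwrite("pics/scene_zoom.png",cv2.resize(s['image'][100:260,220:400,::-1],None,fx=3.7,fy=3.7,interpolation=cv2.INTER_CUBIC))
E
```

```text
(no output)
```

View pics/top_zoom.png

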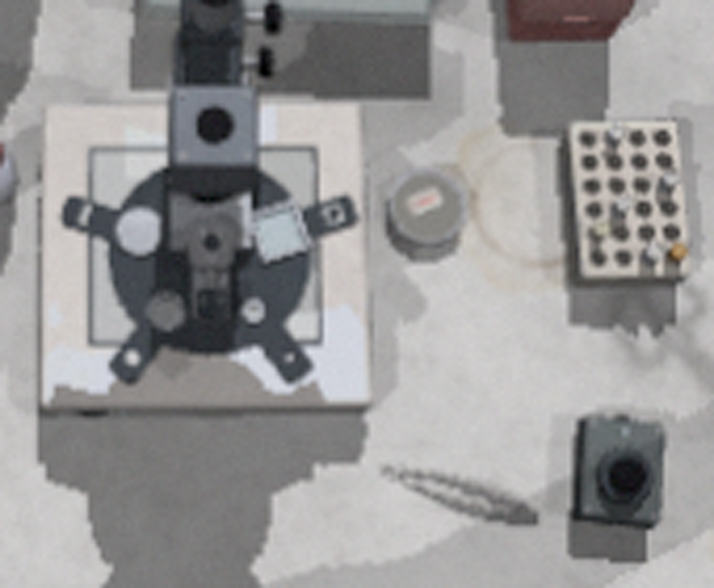

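View pics/scene_zoom.png

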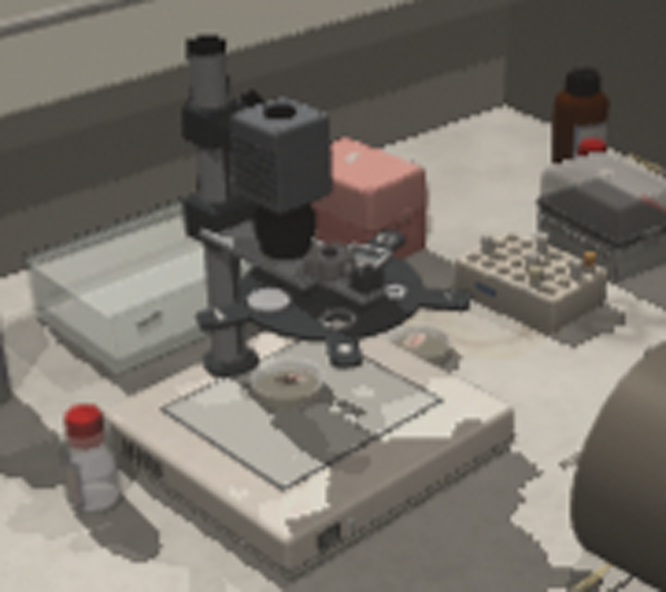

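The top zoom (4.2x, offset 280,140) shows tab marks at (335,214) for the square filter, (85,214), (130,358) and (290,358). The button is at (627,476) and the tweezers run from (385,468) to (535,518). The scene zoom shows the same wheel with its front tab at (345,350). The square filter sits one station clockwise of the lens, so the wheel has to turn +72° CCW.

Run:
```python
from h import *
import pickle
c,s=pickle.load(open("ts.pkl","rb"))
T=lambda p:(np.array(p)+.5)/4.2-.5+[280,140]
S=lambda p:(np.array(p)+.5)/3.7-.5+[220,100]
# marks: square(R), left, front-left, front-right
t=T([(335,214),(85,214),(130,358),(290,358)])
P=plane(c,t,.171); print(np.round(P,4))
A=np.c_[2*P[:,:2],np.ones(4)]; x=np.linalg.lstsq(A,(P[:,:2]**2).sum(1),rcond=None)[0]
print("hub",x[:2],"r",np.sqrt(x[2]+x[0]**2+x[1]**2))
ang=np.degrees(np.arctan2(P[:,1]-x[1],P[:,0]-x[0])); print("ang",ang, "stand yaw",ang-[-72,72,144,-144])
# 2-view height: tabs left, front-left, front-right, in scene
print(np.round(meet(c,t[1:3],s,S([(213,318),(345,348)])),4))
print("table corners",np.round(plane(c,T([(45,105),(360,103),(41,405),(370,405)]),.046),4).tolist())
print("button",plane(c,T([(627,476)]),.048),"box top corners",np.round(plane(c,T([(580,420),(664,425),(660,524),(578,518)]),.032),3).tolist())
print("tweezers",np.round(plane(c,T([(383,468),(537,520)]),.004),3).tolist(),"spare",plane(c,T([(427,203)]),.014), "camera top",plane(c,T([(213,125)]),.297))
```

```text
[[ 0.6114 -0.0971  0.171 ]
 [ 0.5988  0.0748  0.171 ]
 [ 0.5003  0.0362  0.171 ]
 [ 0.5082 -0.0716  0.171 ]]
hub [ 0.57693982 -0.0130127 ] r 0.09070751853363287
ang [ -67.70421405   76.00463033  147.29824154 -139.5498171 ] stand yaw [4.29578595 4.00463033 3.29824154 4.4501829 ]
[[0.6015 0.0763 0.1649 0.0028]
 [0.4996 0.0354 0.1707 0.0021]]
table corners [[0.7194, 0.1207, 0.046], [0.739, -0.1232, 0.046], [0.4845, 0.103, 0.046], [0.5023, -0.1412, 0.046]]
button [[ 0.46230173 -0.33353575  0.048     ]] box top corners [[0.505, -0.302, 0.032], [0.505, -0.365, 0.032], [0.43, -0.363, 0.032], [0.431, -0.301, 0.032]]
tweezers [[0.462, -0.158, 0.004], [0.43, -0.277, 0.004]] spare [[ 0.67164008 -0.18260009  0.014     ]] camera top [[ 0.62654011 -0.00762965  0.297     ]]
```

Hub radius comes out at 91 mm (expected 90), height 0.165–0.171, and the yaw estimates agree at about 4°. The button is at (0.462,-0.334) and the box measures 75x63, which matches. I'll close the fingers and align yaw.

```bash
cat >> h.py <<'E'
def delta(target,o):
    from scipy.spatial.transform import Rotation as Ro
    R=Ro.from_euler('xyz',o['tool_rot']).as_matrix(); return np.round(R.T@(np.array(target)-o['tool_pos']),4)
E
echo '[[0, 0, 0, 0, 0, 0.091], [0, 0, 0, 0, 0, 0.091]]' | python3 drive.py 0 20
python3 - <<'E'
from cell import robot
from h import *
o=robot.observe(); print(o['tool_rot'],o['qpos']); print(delta([.44,.06,.404],o), delta([.532,.062,.404],o))
E
```

```text
time: 0.37
tool_pos: [0.1313, -0.5083, 0.4045]
tool_rot: [-3.141, 0.0, 0.067]
contact_force: [-0.1, -0.1, 0.3]
opening: 0.0828
grip_force: 0.0
[-3.14115348e+00  1.43314297e-05  6.67207358e-02] [-1.46398463e+00  3.42233018e-01  1.52442289e+00  3.43106994e-06
  1.27537615e+00  4.00899666e-02]
[ 0.3459 -0.5464  0.0007] [ 0.4378 -0.5423  0.0007]
```

```bash
echo '[[0.02, -0.03, 0, 0, 0, 0], [0.021, -0.034, 0, 0, 0, 0], [0.021, -0.034, 0, 0, 0, 0], [0.021, -0.034, 0, 0, 0, 0], [0.021, -0.034, 0, 0, 0, 0], [0.021, -0.034, 0, 0, 0, 0], [0.021, -0.034, 0, 0, 0, 0], [0.021, -0.034, 0, 0, 0, 0]]' | python3 drive.py
echo '[[0.021, -0.034, 0, 0, 0, 0], [0.021, -0.034, 0, 0, 0, 0], [0.021, -0.034, 0, 0, 0, 0], [0.021, -0.034, 0, 0, 0, 0], [0.021, -0.034, 0, 0, 0, 0], [0.021, -0.034, 0, 0, 0, 0], [0.02, -0.034, 0, 0, 0, 0], [0.02, -0.03, 0, 0, 0, 0]]' | python3 drive.py
python3 - <<'E'
from cell import robot
from h import *
import pickle
w=robot.read_camera("wrist"); o=robot.observe(); print(o['tool_rot'],o['tool_pos']); print(delta([.532,.062,.404],o))
pickle.dump(w,open("w1.pkl","wb")); cv2.imwrite("pics/w1.png",w['image'][:,:,::-1]); print(np.round(w['pose'],3).tolist())
print(proj(w,[[.5003,.0362,.171],[.577,-.013,.171],[.532,.062,.226]]))
E
```

```text
time: 1.03
tool_pos: [0.2792, -0.2273, 0.4048]
tool_rot: [3.141, -0.0, 0.07]
contact_force: [1.8, -0.4, -0.3]
opening: 0.0299
grip_force: 0.0
time: 1.7
tool_pos: [0.4259, 0.0524, 0.4048]
tool_rot: [3.142, -0.0, 0.072]
contact_force: [0.5, -0.6, 1.0]
opening: 0.0006
grip_force: 0.0
[-3.13865237e+00 -2.98991532e-03  7.38152218e-02] [0.42807807 0.05594681 0.40481833]
[0.1041 0.0016 0.0011]
[[0.071, -0.967, -0.243, 0.492], [-0.997, -0.068, -0.018, 0.057], [0.001, 0.244, -0.97, 0.386], [0.0, 0.0, 0.0, 1.0]]
[[352.20208807 120.10097212]
 [432.74988104  12.33605958]
 [319.14833966  51.17444267]]
```

View pics/w1.png

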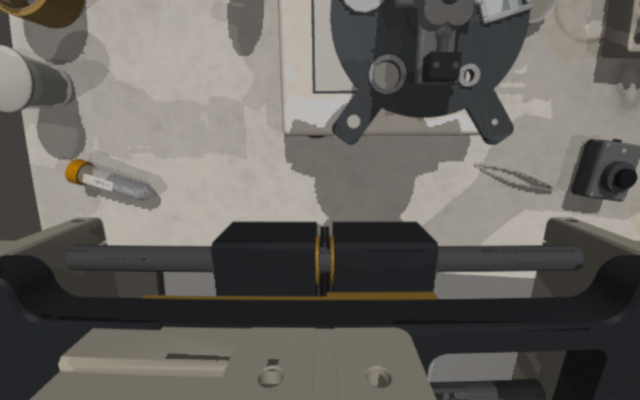

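The wrist view shows the front-left tab mark at (354,121), against a prediction of (352,120), so the wheel pose is confirmed. The front-right mark is at (494,122) and the button at (624,178). The path ahead is clear, so I'll move to the entry point beside the front-left tab.

```bash
echo '[[0.03, -0.002, 0, 0, 0, 0], [0.03, -0.002, 0, 0, 0, 0], [0.03, -0.002, 0, 0, 0, 0], [0, 0, 0, 0, 0, 0], [0, 0, 0, 0, 0, 0]]' | python3 drive.py
python3 - <<'E'
from cell import robot
from h import *
import pickle
c,s=pickle.load(open("ts.pkl","rb")); w=pickle.load(open("w1.pkl","rb"))
o=robot.observe(); print(o['tool_rot'],o['tool_pos'],delta([.520,.070,.328],o))
T=lambda p:(np.array(p)+.5)/4.2-.5+[280,140]
print(meet(c,T([(627,476)]),w,[(624,178)]))
print(meet(c,T([(130,358),(290,358)]),w,[(354,121),(494,122)]))
E
```

```text
time: 2.17
tool_pos: [0.5156, 0.0623, 0.4037]
tool_rot: [-3.142, 0.002, 0.071]
contact_force: [-0.1, 0.2, -0.5]
opening: 0.0006
grip_force: 0.0
[-3.14157617e+00  1.82132327e-03  7.12481432e-02] [0.51559982 0.06234176 0.40368137] [ 0.0051 -0.0073  0.0757]
[[ 4.62711523e-01 -3.33960531e-01  4.66332877e-02  4.25742678e-04]]
[[ 0.49930071  0.03572592  0.1773724   0.00070538]
 [ 0.50785992 -0.07157316  0.17021926  0.00095236]]
```

```bash
echo '[[0.005, -0.007, 0, 0, 0, 0], [0, 0, 0.025, 0, 0, 0], [0, 0, 0.025, 0, 0, 0], [0, 0, 0.025, 0, 0, 0], [0, 0, 0, 0, 0, 0], [0, 0, 0, 0, 0, 0]]' | python3 drive.py
python3 - <<'E'
from cell import robot
from h import *
o=robot.observe(); print(o['tool_rot'])
p=np.array(o['tool_pos'])
for t in ([.516,.063],[.4955,.040],[.483,.011],[.480,-.003]):
    q=np.r_[t,.328]; print(delta(q-p+o['tool_pos'],o)); p=q
E
```

```text
time: 2.67
tool_pos: [0.5187, 0.0697, 0.3296]
tool_rot: [-3.141, 0.002, 0.071]
contact_force: [0.8, 0.4, 0.3]
opening: 0.0005
grip_force: 0.0
[-3.14136912e+00  2.33287426e-03  7.06416381e-02]
[-0.0032  0.0065  0.0016]
[-0.0221  0.0215  0.    ]
[-0.0145  0.028   0.    ]
[-0.004   0.0138  0.    ]
```

```bash
echo '[[-0.003, 0.006, 0, 0, 0, 0], [-0.005, 0.005, 0, 0, 0, 0], [-0.005, 0.005, 0, 0, 0, 0], [-0.005, 0.005, 0, 0, 0, 0], [-0.005, 0.005, 0, 0, 0, 0], [-0.002, 0.002, 0, 0, 0, 0], [0, 0, 0, 0, 0, 0]]' | python3 drive.py
python3 - <<'E'
from cell import robot
from h import *
import pickle
c=robot.read_camera("wrist"); 
P=np.array(c['pose']);hub=[.577,-.013]
for a in (148,155,166,170): print(a,proj(c,[[hub[0]+.09*np.cos(np.radians(a)),hub[1]+.09*np.sin(np.radians(a)),.171]]))
cv2.imwrite("pics/w2.png",c['image'][:,:,::-1])
E
```

```text
time: 3.25
tool_pos: [0.4959, 0.0392, 0.33]
tool_rot: [3.141, 0.0, 0.07]
contact_force: [0.7, 0.9, 0.1]
opening: 0.0005
grip_force: 0.3
148 [[332.07980761 246.92849226]]
155 [[348.94677305 256.88661884]]
166 [[377.18896709 268.16105537]]
170 [[387.8585394  270.92269349]]
```

View pics/w2.png

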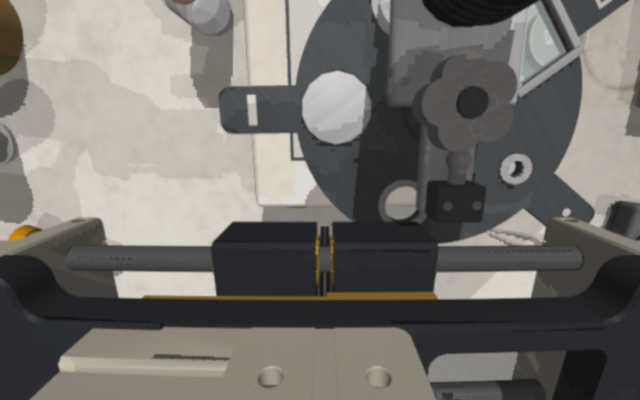

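The wheel is turning: the cap tab is now level at (250,110), having moved about 15°, and the contact is gentle at about 1 N. I'll keep pushing past half-way.

```bash
echo '[[-0.003, 0.0055, 0, 0, 0, 0], [-0.003, 0.0055, 0, 0, 0, 0], [-0.003, 0.0055, 0, 0, 0, 0], [-0.003, 0.0055, 0, 0, 0, 0], [-0.002, 0.005, 0, 0, 0, 0], [-0.001, 0.005, 0, 0, 0, 0], [-0.001, 0.005, 0, 0, 0, 0], [-0.001, 0.004, 0, 0, 0, 0]]' | python3 drive.py
echo '[[0, 0.004, 0, 0, 0, 0], [0, 0, 0, 0, 0, 0], [0, 0, 0, 0, 0, 0], [0, 0, 0, 0, 0, 0], [0, 0, 0, 0, 0, 0], [0, 0, 0, 0, 0, 0]]' | python3 drive.py
python3 - <<'E'
from cell import robot
from h import *
import pickle
t=robot.read_camera("top"); pickle.dump(t,open("t2.pkl","wb"))
cv2.imwrite("pics/t2.png",cv2.resize(t['image'][140:280,280:450,::-1],None,fx=4.2,fy=4.2,interpolation=cv2.INTER_CUBIC))
E
```

```text
time: 3.97
tool_pos: [0.4824, -0.0029, 0.3297]
tool_rot: [3.141, 0.0, 0.071]
contact_force: [0.5, 1.3, -0.4]
opening: 0.0003
grip_force: 0.0
time: 4.47
tool_pos: [0.4827, -0.006, 0.3297]
tool_rot: [3.142, 0.0, 0.071]
contact_force: [-0.2, -0.5, -0.4]
opening: 0.0006
grip_force: 0.0
```

View pics/t2.png

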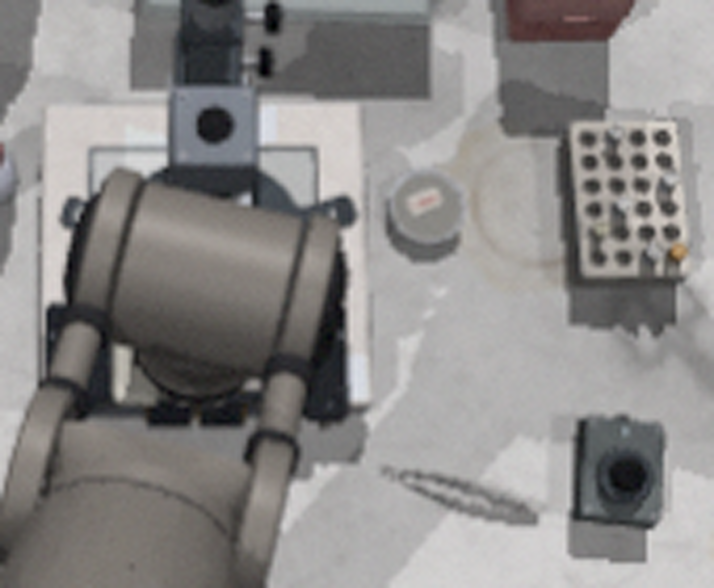

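The tabs sit at station positions again ((72,212) and (340,212)), with zero contact force, so the wheel has clicked one station on. I'll back off and raise to confirm.

```bash
echo '[[-0.03, 0, 0, 0, 0, 0], [-0.03, 0, 0, 0, 0, 0], [0, 0, -0.03, 0, 0, 0], [0, 0, -0.04, 0, 0, 0], [-0.02, 0.04, 0, 0, 0, 0], [0, 0.04, 0, 0, 0, 0], [0, 0.04, 0, 0, 0, 0], [0, 0, 0, 0, 0, 0]]' | python3 drive.py
python3 - <<'E'
from cell import robot
from h import *
w=robot.read_camera("wrist"); t=robot.read_camera("top"); o=robot.observe(); print(o['tool_pos'],delta([.4625,-.334,.40],o))
a=cv2.resize(t['image'][155:245,285:375,::-1],(560,560),interpolation=cv2.INTER_CUBIC)
cv2.imwrite("pics/t3.png",a); cv2.imwrite("pics/w3.png",w['image'][:,:,::-1])
E
```

```text
time: 5.18
tool_pos: [0.4129, -0.1337, 0.4002]
tool_rot: [3.138, -0.002, 0.066]
contact_force: [-0.0, -0.3, 0.1]
opening: 0.0007
grip_force: 0.0
[ 0.41240878 -0.12974743  0.39955488] [ 0.0362  0.2072 -0.0005]
```

View pics/t3.png

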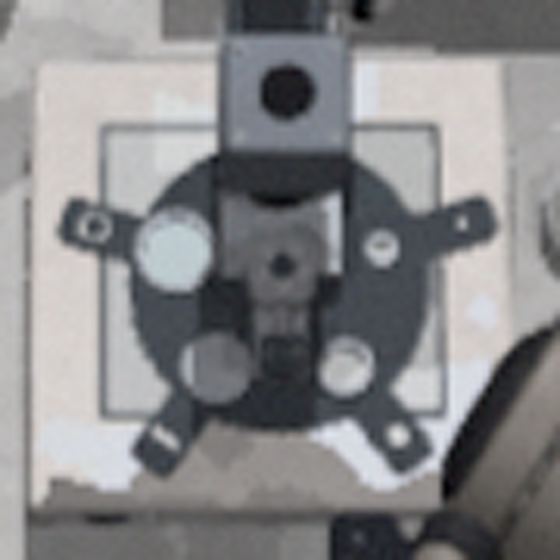

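The top view now shows the round filter at (175,250), the cap at (215,365), the 20 mm opening at (345,362) and the 9 mm opening at (382,247). By the station order, the square filter is under the lens. Next is the button.

```bash
echo '[[0.006, 0.034, 0, 0, 0, 0], [0.006, 0.034, 0, 0, 0, 0], [0.006, 0.034, 0, 0, 0, 0], [0.006, 0.034, 0, 0, 0, 0], [0.006, 0.034, 0, 0, 0, 0], [0.006, 0.03, 0, 0, 0, 0], [0, 0, 0, 0, 0, 0], [0, 0, 0, 0, 0, 0]]' | python3 drive.py
python3 - <<'E'
from cell import robot
from h import *
w=robot.read_camera("wrist"); o=robot.observe(); print(o['tool_pos'],o['tool_rot'],delta([.4625,-.334,.24],o)); print(proj(w,[[.4625,-.334,.048]]))
E
```

```text
time: 5.95
tool_pos: [0.4632, -0.3253, 0.3988]
tool_rot: [-3.14, 0.001, 0.071]
contact_force: [-0.3, -0.2, -0.5]
opening: 0.0003
grip_force: 0.0
[ 0.46296784 -0.32438868  0.39905492] [-3.13976382e+00  1.08382811e-03  7.16008411e-02] [-0.001   0.0098  0.159 ]
[[331.26945937 186.47983021]]
```

```bash
echo '[[0, 0.01, 0, 0, 0, 0], [0, 0, 0.03, 0, 0, 0], [0, 0, 0, 0, 0, 0]]' | python3 drive.py
python3 - <<'E'
from cell import robot
from h import *
w=robot.read_camera("wrist"); o=robot.observe(); print(o['tool_pos'],delta([.4625,-.334,.24],o)); e=proj(w,[[.4625,-.334,.048]])[0];print(e)
cv2.imwrite("pics/w4.png",w['image'][:,:,::-1])
E
```

```text
time: 6.25
tool_pos: [0.4628, -0.3342, 0.3661]
tool_rot: [-3.137, 0.005, 0.072]
contact_force: [-0.5, 0.8, -1.3]
opening: 0.0003
grip_force: 0.0
[ 0.46296087 -0.33433092  0.36789127] [1.000e-04 2.000e-04 1.279e-01]
[324.90161626 190.4874186 ]
```

View pics/w4.png

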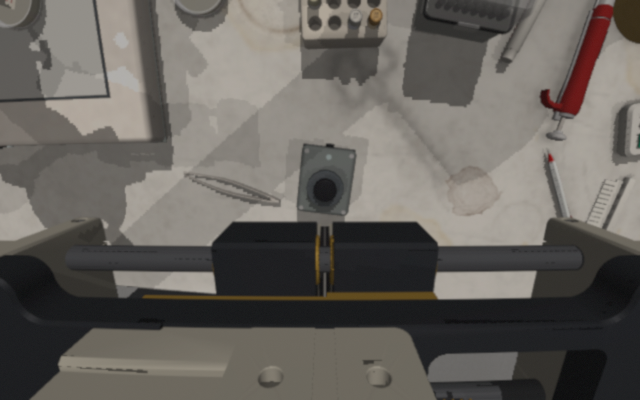

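The button is at (324,189), against a prediction of (325,190). I'll descend.

```bash
echo '[[0, 0, 0.03, 0, 0, 0], [0, 0, 0.04, 0, 0, 0], [0, 0, 0.04, 0, 0, 0], [0, 0, 0.012, 0, 0, 0], [0, 0, 0.005, 0, 0, 0], [0, 0, 0, 0, 0, 0], [0, 0, 0, 0, 0, 0]]' | python3 drive.py
echo '[[0, 0, 0.003, 0, 0, 0], [0, 0, 0.003, 0, 0, 0], [0, 0, 0.002, 0, 0, 0], [0, 0, 0, 0, 0, 0], [0, 0, 0, 0, 0, 0]]' | python3 drive.py
```

```text
time: 6.88
tool_pos: [0.464, -0.3359, 0.2446]
tool_rot: [3.139, -0.002, 0.071]
contact_force: [0.2, 0.0, 0.4]
opening: 0.0006
grip_force: 0.0
time: 7.3
tool_pos: [0.4633, -0.3357, 0.2349]
tool_rot: [3.141, -0.0, 0.071]
contact_force: [-0.2, -0.5, -0.8]
opening: 0.0007
grip_force: 0.0
```

```bash
echo '[[0, 0, 0.003, 0, 0, 0], [0, 0, 0.003, 0, 0, 0], [0, 0, 0.002, 0, 0, 0], [0, 0, 0.002, 0, 0, 0], [0, 0, 0, 0, 0, 0], [0, 0, 0, 0, 0, 0]]' | python3 drive.py
echo '[[0, 0, 0.0015, 0, 0, 0], [0, 0, 0.0015, 0, 0, 0], [0, 0, 0, 0, 0, 0], [0, 0, 0, 0, 0, 0]]' | python3 drive.py
```

```text
time: 7.8
tool_pos: [0.4634, -0.3358, 0.2252]
tool_rot: [3.141, -0.001, 0.071]
contact_force: [-1.0, -0.0, 5.5]
opening: 0.0002
grip_force: 2.9
time: 8.13
tool_pos: [0.4634, -0.3358, 0.2248]
tool_rot: [3.14, -0.001, 0.071]
contact_force: [-5.3, 4.5, 25.6]
opening: 0.0001
grip_force: 12.6
```

At 25 N against a hard stop it seems bottomed. I'll release in small steps to confirm the spring travel.

```bash
for i in 1 2 3 4 5; do echo '[[0, 0, -0.0015, 0, 0, 0], [0, 0, 0, 0, 0, 0], [0, 0, 0, 0, 0, 0]]' | python3 drive.py | egrep 'time|pos|force'; done
```

```text
time: 8.38
tool_pos: [0.4634, -0.3358, 0.225]
contact_force: [-2.7, 2.1, 16.9]
grip_force: 7.7
time: 8.63
tool_pos: [0.4634, -0.3358, 0.2252]
contact_force: [-0.4, -0.6, 5.9]
grip_force: 3.3
time: 8.88
tool_pos: [0.4635, -0.3358, 0.2264]
contact_force: [-0.2, -1.1, 3.5]
grip_force: 2.0
time: 9.13
tool_pos: [0.4635, -0.3358, 0.2278]
contact_force: [1.8, -1.3, 3.2]
grip_force: 1.5
time: 9.38
tool_pos: [0.4633, -0.3357, 0.2291]
contact_force: [0.6, -0.8, 2.4]
grip_force: 1.1
```

The spring force faded from about 5 N to 2.4 N over 4 mm above the hard stop, so the button was fully pressed. I'll retract clear and check.

```bash
echo '[[0, 0, -0.005, 0, 0, 0], [0, 0, -0.02, 0, 0, 0], [0, 0, -0.04, 0, 0, 0], [0, 0, -0.04, 0, 0, 0], [0, 0, -0.035, 0, 0, 0], [0, 0, 0, 0, 0, 0], [0, 0, 0, 0, 0, 0]]' | python3 drive.py
python3 - <<'E'
from cell import robot
from h import *
w=robot.read_camera("wrist"); t=robot.read_camera("top"); o=robot.observe(); print(o['contact_force'],proj(w,[[.4625,-.334,.048]]))
a=cv2.resize(t['image'][150:270,285:375,::-1],(450,600),interpolation=cv2.INTER_CUBIC)
b=cv2.resize(w['image'][100:240,220:420,::-1],(350,245)); b=cv2.copyMakeBorder(b,0,355,0,0,cv2.BORDER_CONSTANT)
cv2.imwrite("pics/f.png",np.hstack([a,b]))
E
```

```text
time: 9.97
tool_pos: [0.4633, -0.3355, 0.3712]
tool_rot: [3.139, -0.002, 0.071]
contact_force: [0.2, -0.3, -1.1]
opening: 0.0002
grip_force: 0.0
[ 0.65574437  0.37643144 -0.70876446] [[321.5242546  191.78116787]]
```

View pics/f.png

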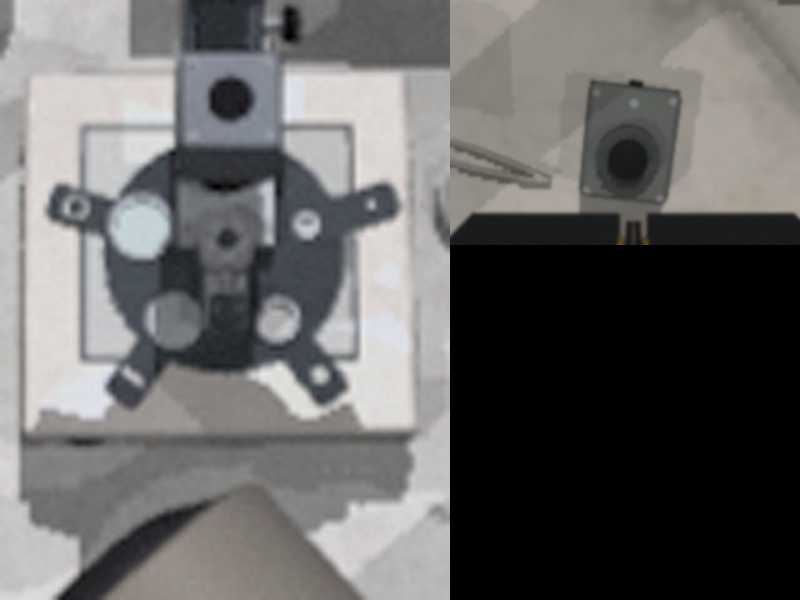

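The wheel is unchanged, with its tabs at the stations, and the release box and its button at (627,160) are where they were. The arm touches nothing, so I'm handing in.

```bash
python3 -c "
from cell import robot
print(robot.hand_in())"
```

```text
the job is handed in; nothing more can be done
None
```

The square filter is clicked home under the lens, the release button was then pressed fully down and let up again, and the job was handed in at about 10 s of robot time with nothing else seen to have moved (the dish under the lens was hidden from the cameras at the end).

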